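# Stir the walnuts and lay the spoon on its rest

## Robot

A 6-joint arm with a two-finger parallel gripper is mounted at the origin on the work surface. World frame = base frame: x ahead of the robot, y to its left, z up, the work surface at z = 0. Lengths are in m, angles in degrees, forces in N, time in s.
With the tool pointing down it reaches from about 0.35 to 0.975 m from the base axis. Payload 7.1 kg.
Tool frame: the origin (TCP) lies midway between the tips of the shut fingers; the grasp point (between the pads) lies env.pinch_z behind it (env.pinch_z is the distance from the TCP to the grasp point, in m); x points along the fingers, y is the direction in which the jaws open and shut, and the axes are right-handed (so a half turn about x gives the same grasp; the last joint's range is limited). The gripper opens to 88 mm and grips with 3 to 60 N. Pads are 20 mm wide; open, the fingers measure 115 mm over their backs; the gripper's body (75 mm by 178 mm) begins 61 mm behind the grasp point.
Start: joints at [-68.927, 24.242, 93.386, -0, 62.372, -1.089], TCP at [0.236, -0.579, 0.223] pointing down, gripper open.
Joint ranges: [-172.04, 172.04], [-51.8, 120.97], [4.93, 147.93], [-75.15, 255.16], [6.16, 154.13], [-145.62, 145.62]. Speed limits (degrees/s): [136.94, 136.94, 172.46, 180, 180, 180].

## Interface

Orientations are given as a 3x3 rotation matrix whose columns are the frame's x, y, z axes.
In Python, from workcell import env, optics gives the robot as it stands. The module is installed in compiled form; this text tells all that it offers.
- The arm moves only by the shell command python3 -m creep 'ROWS' [OPENING] [FORCE]. ROWS is a JSON object of lists of equal length, an entry for each row: "delta_pos": the shift along the world's x, y, z in m, a list of three; "spin": the turn about the world's z in degrees. A call has 1 to 10 rows; each row shifts and turns the commanded pose from where the row before left it; what a row does not reach is not made up. A row lasts 1/10 s, in which the tool goes at most 50 mm and 8.59 degrees, less where a joint would pass 70% of its speed; a pose out of reach is approached as far as the arm can. A call is refused whole if a number of a shift passes 0.05 or a number of a turn 8.59, either way. A call with a gripper value outside its range is refused whole. OPENING is the opening in per cent of the stroke, from 0 (shut) to 100 (fully open), set as the call begins (- or left out, the last holds). The fingers move at their own pace and stop on an object; FORCE is the grip in N (left out, the last holds). Time passes only in rows, so rows that do not move let the fingers close. It gives the time, the measured TCP pose, the force and the opening at its end, in the units of the state.
- env.sense(): the state, without advancing time (a new reading comes with each control period).
- optics.grab_frame(name): name is "side" or "top" or "wrist"; returns the picture (400x640x3 uint8, red, green, blue); there is no depth.
- optics.camera_info(name): a dict with "fx", "fy", "cx", "cy" (pixels), "k1" (the pictures are not rectified: a ray, as slopes to the right and down, at radius r is drawn at 1 + k1 r^2 times it, then the intrinsics apply), "extrinsics" (4x4, takes a point from world to camera coordinates). Camera axes: x right, y up, looking along -z (the intrinsics and any distortion apply to the point x, -y, -z); pixel columns grow to the right and rows downward; lengths in m; the calibration is good to about 2 mm. A picture is of the moment at which its call begins: read the wrist's pose just before it. camera_info takes no time and is no camera call; for the wrist camera it gives the pose at the moment of the call.
- env.hand_in(): hands the job in, once; it reports no verdict.
The state is a dict: "clock": time; "joint_pos": joint angles; "joint_velocities": joint speeds; "effort": joint torques, N m; "eef_pos": TCP position; "eef_rot": TCP orientation; "contact_force": force on the tool from outside, world axes, zero at the start; "ft_torque": the same for the moment, N m; "width": opening from 0.0 (shut) to 1.0 (fully open).
Only numpy, scipy, OpenCV 4.12 (cv2) and the standard library are available. Lean on these libraries where they do the work, as an engineer would, in place of code of your own. Each camera call takes 0.05 s, during which the arm holds its last target. There are 200 camera calls.

## Task

Take the round wooden spoon from the rack and stir the walnuts in the pot with it: at least two full turns anticlockwise (seen from above), the spoon's tip kept down close to the pot's floor and sweeping about halfway between the pot's centre and its wall, so that the nuts really move about and all stay in the pot. Then lay the spoon on the white spoon rest, bowl in the dish with its open face up, handle in the saddle, and let go. Keep the fingers off the nuts, do not shove or tip the pot or push the rest away, and leave the bottle, the pepper mill and the turner alone.

Things in the scene. Friction and masses are not known exactly. Their poses are not given: they have to be found in the camera images.
- spoon: round-bowled wooden spoon, 274 long, lying on the rack. Origin on the handle's axis at the place to grip; x runs along the handle to the bowl, z is up (open face of the bowl up). Handle: straight bar 14 wide (y) by 12 thick (z), from x = -135 to +90. Bowl: 48 across, centre x = 115, from z = -11 to +5. Centre of mass near x = +20
- spoon_tip (a point): far end of the spoon's bowl, at x = 139, y = 0, z = 0 of the spoon
- spoon_bowl (a point): centre of the spoon's bowl, at x = 115 of the spoon
- pot: open round steel pot, loose, 2 kg, on a 6 mm cork trivet of radius 112. Origin at the centre of its underside, z up. Outer radius 105, wall 5, height 60, inner floor 6 above the origin. Two loop handles at its +x and -x sides reach 137 out, 37 to 51 above the origin
- turner: bystander: slotted wooden turner beside the spoon on the rack, with the same handle and origin as the spoon; flat blade 56 wide, 6 thick, from x = 88 to 162
- rack: fixed white plastic utensil rack 190 (x) by 140 (y); origin at the centre of its underside. Two cross bars at x = -60 and +60, each 10 thick, top at 26, with stubs up to 36 at y = -66, 0, 66. The spoon and the turner lie along its x axis over both bars at about y = -31 and +31, either way, handle axis 32 above its origin, bowl and blade to +x
- rest: white ceramic spoon rest, loose, 0.6 kg, 215 long (x from -95 to 125); origin on its underside, z up. Dish at the +x end: 90 long (x 35 to 125) by 84 wide, floor 15 high with 8 mm rims at the two sides and the +x end. Saddle at x = -75: 12 thick, seat 26 high, 36 wide between two horns 38 high. Between them a base 6 thick and 50 wide
- rest_dish (a point): centre of the dish floor of the spoon rest, at x = 80, y = 0, z = 15 of the rest
- rest_saddle (a point): middle of the saddle's seat, at x = -75, y = 0, z = 26 of the rest
- bottle: bystander: green glass oil bottle, radius 30, height 200, standing; origin at the centre of its underside
- mill: bystander: dark wooden pepper mill, radius 29, height 168, standing; origin at the centre of its underside
- nut0: one of six whole walnuts in the pot, 34 long and 28 thick; origin at its centre
- nut1: one of six whole walnuts in the pot, 34 long and 28 thick; origin at its centre
- nut2: one of six whole walnuts in the pot, 34 long and 28 thick; origin at its centre
- nut3: one of six whole walnuts in the pot, 34 long and 28 thick; origin at its centre
- nut4: one of six whole walnuts in the pot, 34 long and 28 thick; origin at its centre
- nut5: one of six whole walnuts in the pot, 34 long and 28 thick; origin at its centre

How it is judged (in metres and radians):
On the way, in this order (a step that is already met when the one before it is completed fails the run):
1. the spoon's tip is down among the nuts on the pot's +x side (x of spoon_tip in the frame of pot above 0.02 m and y of spoon_tip in the frame of pot between -0.02 and 0.02 m and z of spoon_tip in the frame of pot below 0.032 m and horizontal distance between spoon_tip and pot below 0.105 m), for 0.04 s.
2. the spoon's tip is down among the nuts on the pot's +y side (y of spoon_tip in the frame of pot above 0.02 m and x of spoon_tip in the frame of pot between -0.02 and 0.02 m and z of spoon_tip in the frame of pot below 0.032 m and horizontal distance between spoon_tip and pot below 0.105 m), for 0.04 s.
3. the spoon's tip is down among the nuts on the pot's -x side (x of spoon_tip in the frame of pot below -0.02 m and y of spoon_tip in the frame of pot between -0.02 and 0.02 m and z of spoon_tip in the frame of pot below 0.032 m and horizontal distance between spoon_tip and pot below 0.105 m), for 0.04 s.
4. the spoon's tip is down among the nuts on the pot's -y side (y of spoon_tip in the frame of pot below -0.02 m and x of spoon_tip in the frame of pot between -0.02 and 0.02 m and z of spoon_tip in the frame of pot below 0.032 m and horizontal distance between spoon_tip and pot below 0.105 m), for 0.04 s.
5. the spoon's tip is down among the nuts on the pot's +x side again: a full anticlockwise turn (all of step 1), for 0.04 s.
At the end, for the whole second after the job is handed in: 4 of 6 nuts over 15 mm from their starts, all in the pot; spoon at rest, face up within 0.4 rad, bowl within 35 mm of the dish centre and under 40 mm above the rest's underside, grip point within 30 mm of its centre line and over 22 mm up; pot and rest within 40 mm of their starts ((distance of each of nut0, nut1, nut2, nut3 from where it was at the start of the episode above 0.015 m or distance of each of nut0, nut1, nut2, nut4 from where it was at the start of the episode above 0.015 m or distance of each of nut0, nut1, nut2, nut5 from where it was at the start of the episode above 0.015 m or distance of each of nut0, nut1, nut3, nut4 from where it was at the start of the episode above 0.015 m or distance of each of nut0, nut1, nut3, nut5 from where it was at the start of the episode above 0.015 m or distance of each of nut0, nut1, nut4, nut5 from where it was at the start of the episode above 0.015 m or distance of each of nut0, nut2, nut3, nut4 from where it was at the start of the episode above 0.015 m or distance of each of nut0, nut2, nut3, nut5 from where it was at the start of the episode above 0.015 m or distance of each of nut0, nut2, nut4, nut5 from where it was at the start of the episode above 0.015 m or distance of each of nut0, nut3, nut4, nut5 from where it was at the start of the episode above 0.015 m or distance of each of nut1, nut2, nut3, nut4 from where it was at the start of the episode above 0.015 m or distance of each of nut1, nut2, nut3, nut5 from where it was at the start of the episode above 0.015 m or distance of each of nut1, nut2, nut4, nut5 from where it was at the start of the episode above 0.015 m or distance of each of nut1, nut3, nut4, nut5 from where it was at the start of the episode above 0.015 m or distance of each of nut2, nut3, nut4, nut5 from where it was at the start of the episode above 0.015 m) and horizontal distance between each of nut0, nut1, nut2, nut3, nut4, nut5 and pot below 0.1 m and height (world z) of each of nut0, nut1, nut2, nut3, nut4, nut5 below 0.066 m and horizontal distance between spoon_bowl and rest_dish below 0.035 m and z of spoon_bowl in the frame of rest below 0.04 m and y of spoon in the frame of rest between -0.03 and 0.03 m and z of spoon in the frame of rest above 0.022 m and angle between spoon's own z axis and vertical below 0.4 rad and linear speed of spoon below 0.02 m/s and distance of each of pot, rest from where it was at the start of the episode below 0.04 m); the robot touches nothing.
It fails at once if the pot is shoved over 40 mm or tipped (distance of pot from where it was at the start of the episode above 0.04 m or angle between pot's own z axis and vertical above 0.2 rad).
It fails at once if the fingers touch the nuts (contact force between the fingers and nut0 above 0.5 N or contact force between the fingers and nut1 above 0.5 N or contact force between the fingers and nut2 above 0.5 N or contact force between the fingers and nut3 above 0.5 N or contact force between the fingers and nut4 above 0.5 N or contact force between the fingers and nut5 above 0.5 N).
It fails at once if the bottle, pepper mill or turner is shifted over 30 mm, or the bottle or mill tipped (distance of any of bottle, mill, turner from where it was at the start of the episode above 0.03 m or angle between any of bottle, mill's own z axis and vertical above 0.3 rad).
It also fails if it takes over 72 s, if anything falls off the work surface, if the arm or the gripper's body presses on something with over 40 N, if the wrist force passes 120 N, or if a joint passes its speed limit or range.

## Working session

There is one attempt and no reset: what is moved stays moved. The work goes in short steps, Python scripts to look and compute and a shell command to move; the robot and the scene stay as the last step left them, time stands still between calls to the robot, and variables do not carry over. Pictures are saved under pics/ and viewed, about 8 in all and at most 12, crops included, and the job is handed in when it is done.

```bash
mkdir -p pics; cat > h.py <<'E'
import numpy as np, cv2
from workcell import env, optics
def ray(info,u,v):
    # returns origin, dir in world
    x=(u-info['cx'])/info['fx'];y=(v-info['cy'])/info['fy']
    rd=np.hypot(x,y);r=rd
    for _ in range(20): r=rd/(1+info['k1']*r*r)
    s=r/rd if rd>0 else 1
    E=np.array(info['extrinsics']);R=E[:3,:3];t=E[:3,3]
    return -R.T@t, R.T@np.array([x*s,-y*s,-1.])
def onz(info,u,v,z):
    o,d=ray(info,u,v);return o+d*(z-o[2])/d[2]
def proj(info,p):
    E=np.array(info['extrinsics']);c=E[:3,:3]@np.array(p)+E[:3,3]
    x,y=c[0]/-c[2],-c[1]/-c[2];k=1+info['k1']*(x*x+y*y)
    return info['fx']*x*k+info['cx'],info['fy']*y*k+info['cy']
def tri(i1,p1,i2,p2):
    o1,d1=ray(i1,*p1);o2,d2=ray(i2,*p2)
    s=np.linalg.lstsq(np.c_[d1,-d2],o2-o1,rcond=None)[0]
    a=o1+d1*s[0];b=o2+d2*s[1];return (a+b)/2,np.linalg.norm(a-b)
def save(im,n): cv2.imwrite('pics/'+n,im[:,:,::-1])
E
python3 - <<'E'
from h import *
print(env.pinch_z, env.sense())
for n in('top','side','wrist'):
    i=optics.camera_info(n);print(n,{k:np.round(v,3).tolist() for k,v in i.items()})
    save(optics.grab_frame(n),n+'0.png')
E
```

```text
0.0187 {'clock': 0.0, 'joint_pos': array([-6.89269966e+01,  2.42825660e+01,  9.34313184e+01, -7.91548148e-04,
        6.23738840e+01, -1.08942726e+00]), 'joint_velocities': array([ 0.01837218,  0.04840381, -0.1123594 , -0.11074787, -0.0241609 ,
        0.03623934]), 'effort': array([ 4.58402083e-04, -5.44622183e+01, -2.73661637e+01,  6.45314832e-02,
        2.27107422e-02, -1.43702177e-04]), 'eef_pos': array([ 0.23558084, -0.57829383,  0.22192282]), 'eef_rot': array([[-5.62208086e-04,  3.77239115e-01, -9.26115724e-01],
       [ 1.42500070e-03, -9.26114628e-01, -3.77239534e-01],
       [-9.99998827e-01, -1.53180268e-03, -1.68968734e-05]]), 'contact_force': array([-0.37870073, -0.14125619,  0.73741887]), 'ft_torque': array([ 0.0146799 , -0.01443375,  0.00874597]), 'width': 1.0007221665889934}
top {'fx': 514.257, 'fy': 514.257, 'cx': 323.691, 'cy': 185.62, 'k1': -0.151, 'extrinsics': [[-0.004, -1.0, -0.003, 0.02], [0.992, -0.004, 0.128, -0.538], [-0.128, -0.002, 0.992, -1.422], [0.0, 0.0, 0.0, 1.0]]}
side {'fx': 477.956, 'fy': 477.956, 'cx': 312.616, 'cy': 210.409, 'k1': -0.096, 'extrinsics': [[-0.992, -0.122, -0.016, 0.537], [0.074, -0.699, 0.712, -0.085], [-0.098, 0.705, 0.702, -1.12], [0.0, 0.0, 0.0, 1.0]]}
wrist {'fx': 317.863, 'fy': 317.863, 'cx': 318.936, 'cy': 202.121, 'k1': -0.031, 'extrinsics': [[0.379, -0.926, -0.0, -0.625], [0.893, 0.365, -0.264, 0.033], [0.245, 0.1, 0.964, -0.39], [0.0, 0.0, 0.0, 1.0]]}
```

View pics/top0.png

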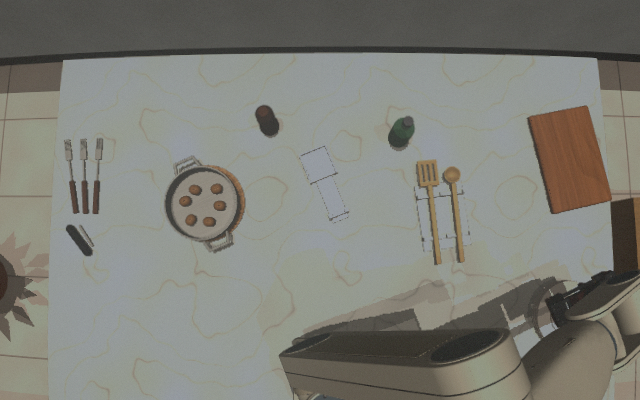

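View pics/side0.png

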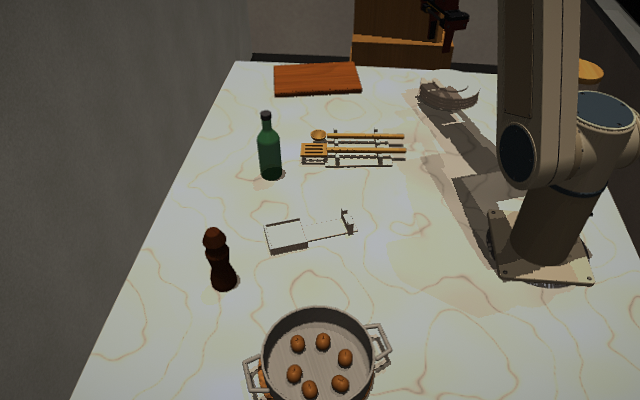

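Top: spoon bowl (453,175) with its handle end (461,262); turner just left of it; rest from (316,150) at the dish to (338,215) at the saddle; pot centre about (203,203), handles at (187,163) and (217,242). Side: the same layout, with the pot at (318,355). Next I measure spoon and pot from both views.

```bash
python3 - <<'E'
from h import *
T=cv2.imread('pics/top0.png');S=cv2.imread('pics/side0.png')
it=optics.camera_info('top');is_=optics.camera_info('side')
def wood(im,x0,y0,x1,y1,lo=(8,70,60),hi=(30,255,255)):
    m=cv2.inRange(cv2.cvtColor(im,cv2.COLOR_BGR2HSV),lo,hi);z=np.zeros_like(m);z[y0:y1,x0:x1]=m[y0:y1,x0:x1];return z
def comps(m,amin=15):
    n,l,s,c=cv2.connectedComponentsWithStats(m)
    return [(s[i].tolist(),c[i].round(1).tolist()) for i in range(1,n) if s[i][4]>amin]
m=wood(T,410,150,480,270);print('top',comps(m))
ms=wood(S,290,120,415,165);print('side',comps(ms))
# spoon rows in top
n,l,s,c=cv2.connectedComponentsWithStats(m)
k=[i for i in range(1,n) if s[i][4]>50 and c[i][0]>445]
ys,xs=np.nonzero(np.isin(l,k));
for y in range(ys.min(),ys.max()+1,5): print(y,xs[ys==y].min(),xs[ys==y].max(),end=' | ')
print()
print(comps(wood(S,280,330,360,399,(0,90,40),(20,255,255))),'\n',comps(wood(T,170,175,235,230,(0,90,40),(20,255,255))))
a=cv2.resize(T[135:260,155:375],None,fx=3.5,fy=3.5,interpolation=cv2.INTER_CUBIC)
cv2.imwrite('pics/cropT.png',a)
E
```

```text
top [([417, 160, 24, 104, 754], [430.5, 197.6]), ([444, 167, 20, 95, 563], [455.3, 205.1])]
side [([310, 129, 94, 13, 430], [349.5, 134.6]), ([354, 138, 20, 1, 20], [363.5, 138.0]), ([300, 143, 107, 14, 650], [340.7, 149.1]), ([340, 155, 37, 2, 52], [356.0, 155.7])]
167 449 454 | 172 445 459 | 177 445 459 | 182 451 454 | 187 452 455 | 192 452 456 | 197 453 456 | 202 453 457 | 207 454 457 | 212 454 458 | 217 455 458 | 222 455 459 | 227 456 460 | 232 456 460 | 237 457 461 | 242 458 461 | 247 458 462 | 252 459 463 | 257 459 463 | 
[([316, 333, 15, 16, 189], [322.5, 340.5]), ([290, 335, 15, 16, 190], [297.1, 342.6]), ([338, 349, 15, 17, 200], [344.8, 356.8]), ([287, 364, 15, 18, 214], [293.8, 372.6]), ([331, 375, 18, 16, 223], [339.9, 382.6]), ([302, 380, 16, 18, 224], [309.1, 388.7])] 
 [([227, 175, 8, 9, 37], [231.4, 177.8]), ([211, 184, 10, 9, 68], [215.5, 188.3]), ([190, 186, 9, 8, 61], [193.9, 189.3]), ([180, 196, 9, 9, 66], [184.2, 200.3]), ([214, 201, 10, 9, 74], [218.6, 205.0]), ([186, 215, 9, 10, 66], [189.9, 219.3]), ([204, 217, 10, 9, 69], [208.3, 220.9])]
```

View pics/cropT.png

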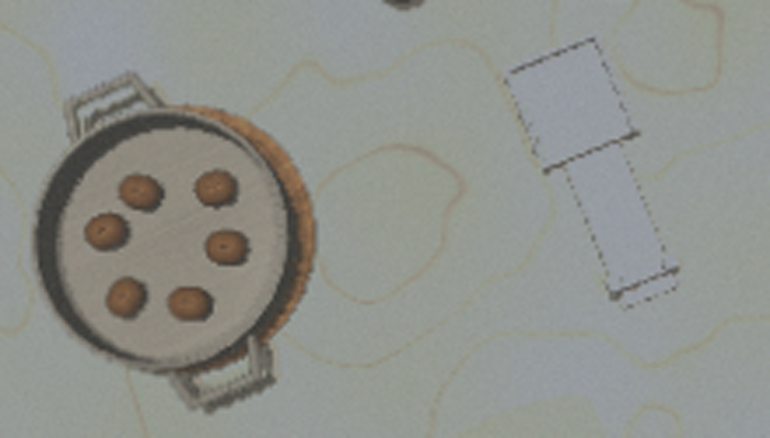

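Crop (×3.5 from (155,135)): pot rim circle is centred near (167,239), handles at (116,105) and (223,375). Rest dish corners are at (508,73), (593,40), (635,135) and (545,171), saddle horns at (614,296) and (677,268).

```bash
python3 - <<'E'
from h import *
it=optics.camera_info('top');s_=optics.camera_info('side')
c=lambda u,v:(155+u/3.5,135+v/3.5)
P=lambda u,v,z:onz(it,*c(u,v),z).round(4)[:2]
pc=P(167,239,.066);h1=P(116,105,.05);h2=P(223,375,.05)
print('pot',pc,'h',h1,h2,(h1+h2)/2,np.degrees(np.arctan2(*(h1-h2)[::-1])))
print('rim pts',[P(*q,.066) for q in((35,239),(298,239),(167,108),(167,370))])
D=[P(*q,.023) for q in((508,73),(593,40),(635,135),(545,171))];S=[P(*q,.038) for q in((614,296),(677,268))]
print('dish',D,np.mean(D,0),'saddle',S,np.mean(S,0)); v=np.mean(D,0)-np.mean(S,0);print(np.hypot(*v),np.degrees(np.arctan2(v[1],v[0])))
print('spoon bowl/tip/end',onz(it,452.3,174.8,.035),onz(it,451.7,166.6,.032),onz(it,461.2,262,.032))
for a,b in (((451.7,166.6),(310,135)),((461.4,262),(404,136)),):print(tri(it,a,s_,b))
print('nuts',[onz(it,*p,.026).round(3)[:2] for p in((215.5,188.3),(193.9,189.3),(184.2,200.3),(218.6,205),(189.9,219.3),(208.3,220.9))])
E
```

```text
pot [0.4856 0.3547] h [0.5967 0.4038] [0.3782 0.3109] [0.48745 0.35735] 23.033820448312156
rim pts [array([0.4857, 0.4626]), array([0.4854, 0.2494]), array([0.5912, 0.3575]), array([0.3817, 0.3525])]
dish [array([0.626 , 0.0853]), array([0.6533, 0.0153]), array([ 0.574 , -0.0188]), array([0.5446, 0.0549])] [0.599475 0.034175] saddle [array([ 0.4414, -0.0007]), array([ 0.4636, -0.0514])] [ 0.4525  -0.02605]
0.15883545337864588 22.28203097593519
spoon bowl/tip/end [ 0.56751488 -0.35072865  0.035     ] [ 0.59181665 -0.35064053  0.032     ] [ 0.31925327 -0.3694205   0.032     ]
(array([ 0.59234838, -0.35246193,  0.02474303]), np.float64(0.0013250353655386196))
(array([ 0.31769016, -0.3706778 ,  0.0288743 ]), np.float64(0.0029813168970686827))
nuts [array([0.532, 0.328]), array([0.53 , 0.391]), array([0.498, 0.419]), array([0.484, 0.318]), array([0.443, 0.401]), array([0.439, 0.347])]
```

```bash
python3 -m creep '{"delta_pos":[[0.0225,0.0305,0],[0.0225,0.0305,0],[0.0225,0.0305,0],[0.0225,0.0305,0],[0.0225,0.0305,0],[0.0225,0.0305,0],[0.0225,0.0305,0],[0,0,0],[0,0,0]],"spin":[-2.6,-2.6,-2.6,-2.6,-2.6,-2.6,-2.6,0,0]}' 40; python3 - <<'E'
from h import *
i=optics.camera_info('wrist');im=optics.grab_frame('wrist');save(im,'w1.png')
np.save('w1.npy',i['extrinsics'])
for n,q in(('spoon origin',(.453,-.3605,.032)),('rear',(.318,-.37,.032)),('tip',(.592,-.351,.032))):print(n,proj(i,q))
E
```

```text
clock: 1.05
eef_pos: [0.3935, -0.3649, 0.2226]
eef_rot: [[-0.0, 0.072, -0.997], [-0.0, -0.997, -0.072], [-1.0, 0.0, 0.0]]
contact_force: [-1.0, -0.3, 0.4]
width: 0.398
spoon origin (np.float64(318.3904052556324), np.float64(127.71848419051956))
rear (np.float64(318.0817995888838), np.float64(243.69327277671854))
tip (np.float64(319.0696275796294), np.float64(-16.81452347783008))
```

View pics/w1.png

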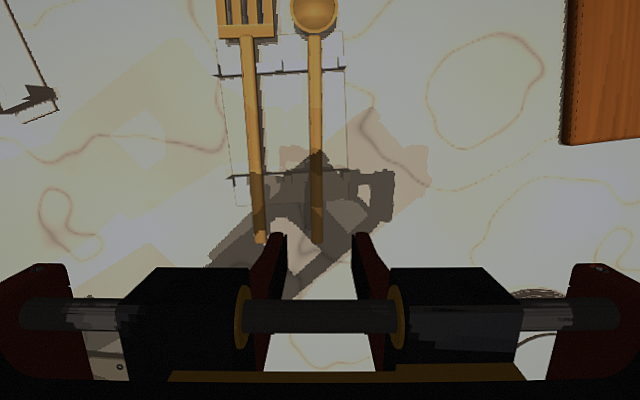

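Wrist: spoon handle runs down column 317, rear end at row 243 as predicted. Rear bar is at row ~173, front bar at row ~70, turner handle end at (261,238).

```bash
python3 - <<'E'
from h import *
i=optics.camera_info('wrist');it=optics.camera_info('top')
for q in((317,173),(317,70)):print('bar',onz(i,*q,.026).round(4))
im=cv2.imread('pics/w1.png');m=cv2.inRange(cv2.cvtColor(im,cv2.COLOR_BGR2HSV),(8,70,40),(30,255,255))
for r in(60,100,140,165,200,225,235):
    x=np.nonzero(m[r,295:340])[0]+295
    if len(x):print(r,x.min(),x.max(),onz(i,x.mean(),r,.035).round(4))
x=np.nonzero(m[200:260,300:330])[0]+200;print('end',x.max(),onz(i,317,x.max()+.5,.032).round(4))
print('height of end:',tri(it,(461.4,262.2),i,(317,x.max()+.5)),' bowl/handle joint', tri(it,(452.5,181),i,(315.5,34)))
# full-row triangulation: handle centre line at several top rows -> intersect with wrist plane
E
```

```text
bar [ 0.4018 -0.3633  0.026 ]
bar [ 0.5119 -0.3556  0.026 ]
60 308 320 [ 0.5202 -0.3519  0.035 ]
100 309 321 [ 0.481  -0.3557  0.035 ]
140 310 321 [ 0.4395 -0.3591  0.035 ]
165 309 322 [ 0.4122 -0.361   0.035 ]
200 310 322 [ 0.3722 -0.3643  0.035 ]
225 311 322 [ 0.3421 -0.367   0.035 ]
235 311 322 [ 0.3297 -0.3679  0.035 ]
end 243 [ 0.3178 -0.3693  0.032 ]
height of end: (array([ 0.31876714, -0.36926927,  0.03450398]), np.float64(0.00010899331681826153))  bowl/handle joint (array([ 0.5487706 , -0.35215843,  0.02610205]), np.float64(0.004233870844693436))
```

```bash
python3 -m creep '{"delta_pos":[[-0.0355,-0.001,0],[0,0,-0.045],[0,0,-0.045],[0,0,-0.045],[0,0,-0.045],[0,0,-0.0295],[0,0,0]],"spin":[0,0,0,0,0,0,0]}' 40; python3 -m creep '{"delta_pos":[[0,0,0],[0,0,0],[0,0,0],[0,0,0]],"spin":[0,0,0,0]}' 0 3
```

```text
clock: 1.8
eef_pos: [0.3558, -0.3665, 0.01]
eef_rot: [[-0.003, 0.067, -0.998], [0.003, -0.998, -0.067], [-1.0, -0.003, 0.003]]
contact_force: [0.1, -0.4, 0.4]
width: 0.403
clock: 2.2
eef_pos: [0.358, -0.3668, 0.014]
eef_rot: [[0.001, 0.069, -0.998], [-0.001, -0.998, -0.069], [-1.0, 0.001, -0.001]]
contact_force: [0.2, 0.7, 0.5]
width: 0.162
```

```bash
python3 -m creep '{"delta_pos":[[0,0,0.02],[0,0,0.02],[0,0,0.02],[0,0,0.02],[0,0,0.02],[0,0,0.02],[0,0,0.02],[0,0,0.02],[0,0,0],[0,0,0]],"spin":[0,0,0,0,0,0,0,0,0,0]}'; python3 - <<'E'
from h import *
a=optics.grab_frame('side');b=optics.grab_frame('wrist');save(b,'w2.png');save(a,'s2.png')
c=cv2.resize(a[60:200,230:450],(640,407));save(np.vstack([c,cv2.resize(b[:220],(640,193))]) if 0 else c,'s2c.png')
E
```

```text
clock: 3.2
eef_pos: [0.3578, -0.3663, 0.1734]
eef_rot: [[0.001, 0.069, -0.998], [-0.001, -0.998, -0.069], [-1.0, 0.001, -0.001]]
contact_force: [-1.0, -0.3, 0.1]
width: 0.16
```

View pics/s2c.png

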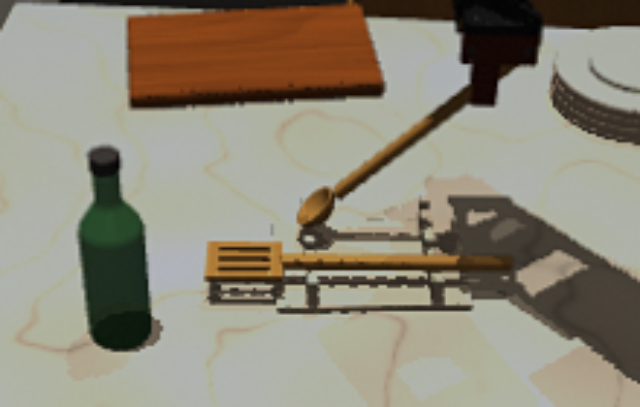

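```bash
cat > tilt.py <<'E'
from h import *
import sys
def tilt(u,v,psi,info=None):
    s=env.sense();g=s['eef_pos']+[0,0,.0187];i=info or optics.camera_info('side')
    d=np.array([np.cos(np.radians(psi)),np.sin(np.radians(psi)),0]);n=np.array([-d[1],d[0],0])
    o,r=ray(i,u,v);p=o+r*(n@(g-o))/(n@r)
    h=(p-g)@d;return p.round(4),'len',round(np.hypot(h,g[2]-p[2]),4),'tilt',round(np.degrees(np.arctan2(g[2]-p[2],h)),1)
if __name__=='__main__':
    print(tilt(*map(float,sys.argv[1:4])))
E
python3 - <<'E'
from tilt import *
im=cv2.imread('pics/s2.png')[110:145,325:350]
m=cv2.inRange(cv2.cvtColor(im,cv2.COLOR_BGR2HSV),(8,70,60),(30,255,255))
ys,xs=np.nonzero(m);print(xs.min()+325,xs.max()+325,ys.min()+110,ys.max()+110)
print(tilt(334.5,135.5,4),tilt(333,134,4))
E
python3 -m creep '{"delta_pos":[[0,0,0],[0,0,0],[0,0,0]],"spin":[0,0,0]}' 0 40
```

```text
325 349 120 144
(array([ 0.5193, -0.3546,  0.0266]), 'len', np.float64(0.2311), 'tilt', np.float64(45.4)) (array([ 0.5237, -0.3543,  0.0318]), 'len', np.float64(0.2306), 'tilt', np.float64(43.7))
clock: 3.6
eef_pos: [0.3576, -0.3661, 0.1726]
eef_rot: [[-0.001, 0.069, -0.998], [0.001, -0.998, -0.069], [-1.0, -0.001, 0.001]]
contact_force: [-0.4, 0.0, 0.1]
width: 0.158
```

```bash
python3 -m creep '{"delta_pos":[[0,0,0.02],[0,0,0.03],[0,0,0.03],[0,0,0.03],[0,0,0.02],[0.012,0.03,0],[0.012,0.03,0],[0.012,0.03,0],[0.012,0.03,0],[0.012,0.03,0]],"spin":[0,0,0,0,0,0,0,0,0,0]}'; python3 -m creep '{"delta_pos":[[0,0.036,0],[0,0.036,0],[0,0.036,0],[0,0.036,0],[0,0.036,0],[0,0.036,0],[0,0.036,0],[0,0.036,0],[0,0.036,0],[0,0.036,0]],"spin":[1.8,1.8,1.8,1.8,1.8,1.8,1.8,1.8,1.8,1.8]}'; python3 -m creep '{"delta_pos":[[-0.015,0.031,0],[-0.015,0.031,0],[-0.015,0.031,0],[-0.015,0.031,0],[-0.015,0.03,0],[0,0,0],[0,0,0]],"spin":[0,0,0,0,0,0,0]}'; python3 - <<'E'
from h import *
a=optics.grab_frame('side');t=optics.grab_frame('top');save(a,'s3.png');save(t,'t3.png')
save(np.hstack([cv2.resize(a[130:390,200:460],(400,400)),cv2.resize(t[130:260,130:260],(400,400))]),'c3.png')
E
```

```text
clock: 4.6
eef_pos: [0.4178, -0.215, 0.3028]
eef_rot: [[-0.001, 0.069, -0.998], [0.0, -0.998, -0.069], [-1.0, -0.0, 0.001]]
contact_force: [0.0, 0.0, -0.5]
width: 0.154
clock: 5.6
eef_pos: [0.4173, 0.1452, 0.3029]
eef_rot: [[-0.001, 0.375, -0.927], [-0.0, -0.927, -0.375], [-1.0, 0.0, 0.001]]
contact_force: [0.4, 0.3, -1.1]
width: 0.157
clock: 6.3
eef_pos: [0.3423, 0.2979, 0.3027]
eef_rot: [[-0.001, 0.376, -0.927], [-0.001, -0.927, -0.376], [-1.0, 0.001, 0.001]]
contact_force: [0.6, 0.1, -0.9]
width: 0.155
```

View pics/c3.png

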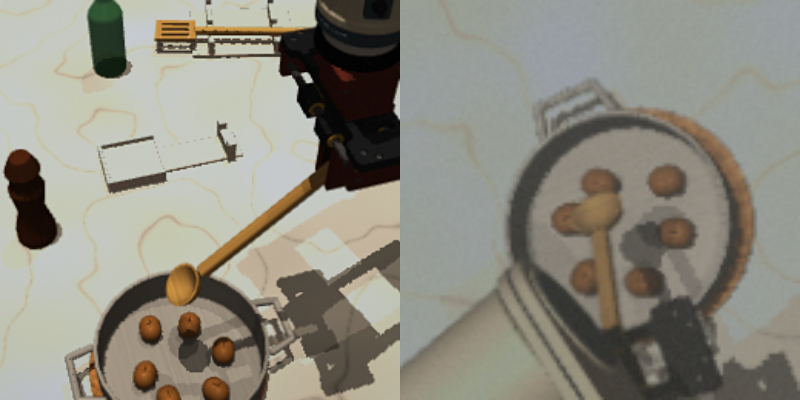

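```bash
python3 - <<'E'
from tilt import *
it=optics.camera_info('top');s_=optics.camera_info('side')
print('bowl',tri(it,(195,199.2),s_,(319,314.6)));print('tip',tri(it,(195.3,192.5),s_,(313.8,327.6)))
print(tilt(313.8,327.6,22),tilt(319,314.6,22)); print(env.sense()['eef_pos'])
# pot from side view: rim ellipse check
p=np.array([.486,.355]);print([np.round(proj(s_,[p[0]+.105*np.cos(a),p[1]+.105*np.sin(a),.066])) for a in np.arange(4)*np.pi/2])
E
```

```text
bowl (array([0.48557613, 0.35120974, 0.16620804]), np.float64(0.0023986959067750454))
tip (array([0.50018715, 0.3585641 , 0.13640011]), np.float64(0.014976886680329345))
(array([0.4929, 0.3576, 0.1337]), 'len', np.float64(0.248), 'tilt', np.float64(49.3)) (array([0.484 , 0.3541, 0.1705]), 'len', np.float64(0.2145), 'tilt', np.float64(44.8))
[0.34286678 0.29702058 0.30287085]
[array([262., 340.]), array([311., 401.]), array([376., 352.]), array([324., 299.])]
```

```bash
python3 -m creep '{"delta_pos":[[0,0,-0.025],[0,0,-0.03],[0,0,-0.03],[0,0,-0.015],[0,0,0],[0,0,0]],"spin":[0,0,0,0,0,0]}'; python3 - <<'E'
from tilt import *
a=optics.grab_frame('side');t=optics.grab_frame('top');save(a,'s4.png');save(t,'t4.png')
save(np.hstack([cv2.resize(a[290:390,250:350],(400,400),interpolation=cv2.INTER_CUBIC),cv2.resize(t[170:250,155:235],(400,400),interpolation=cv2.INTER_CUBIC)]),'c4.png')
E
```

```text
clock: 7.0
eef_pos: [0.3434, 0.2972, 0.2035]
eef_rot: [[-0.0, 0.373, -0.928], [-0.0, -0.928, -0.373], [-1.0, 0.0, 0.0]]
contact_force: [0.6, -0.0, -0.8]
width: 0.152
```

View pics/c4.png

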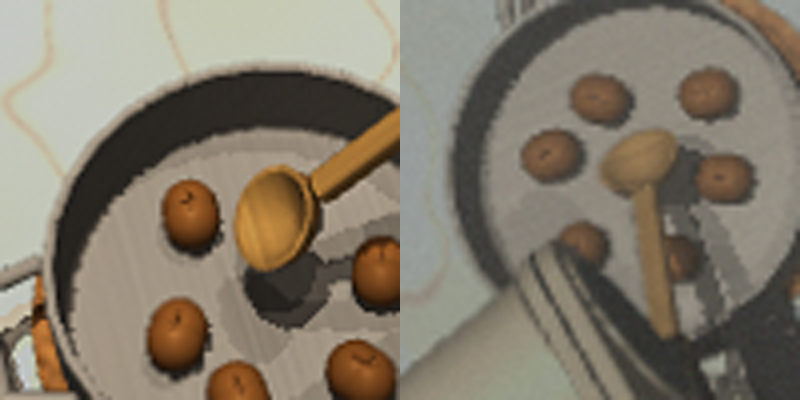

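```bash
python3 - <<'E'
from tilt import *
it=optics.camera_info('top');s_=optics.camera_info('side')
print('bowl',tri(it,(203,202.4),s_,(318,344.5)));print('tip',tri(it,(204.6,196.8),s_,(312.5,355.5)))
print(tilt(312.5,355.5,22),tilt(318,344.5,22),tilt(310.5,352,22))
g=env.sense()['eef_pos']+[0,0,.0187];d=np.array([.927,.375,0])
for t in(42,45,48,51):
  c,s=np.cos(np.radians(t)),np.sin(np.radians(t));q=lambda L,z:g+d*(L*c+z*s)+np.array([0,0,-L*s+z*c])
  print(t,[np.round(proj(k,q(L,z)),1).tolist() for k in(it,s_) for L,z in((.234,.003),(.21,.005))], q(.234,0).round(3))
E
```

```text
bowl (array([0.48717293, 0.3531693 , 0.06932869]), np.float64(0.00115095291523445))
tip (array([0.50194931, 0.35737955, 0.03431511]), np.float64(0.010340953912824458))
(array([0.4965, 0.3595, 0.0375]), 'len', np.float64(0.248), 'tilt', np.float64(48.4)) (array([0.4863, 0.3554, 0.0733]), 'len', np.float64(0.2146), 'tilt', np.float64(44.2)) (array([0.4998, 0.3609, 0.0526]), 'len', np.float64(0.2395), 'tilt', np.float64(45.3))
42 [[199.5, 195.6], [200.0, 200.5], [306.4, 348.7], [315.0, 341.7]] [0.505 0.363 0.066]
45 [[201.3, 198.7], [201.6, 203.2], [310.9, 350.1], [318.9, 343.0]] [0.497 0.36  0.057]
48 [[203.1, 201.9], [203.3, 206.1], [315.5, 351.2], [323.0, 344.1]] [0.489 0.357 0.049]
51 [[204.9, 205.2], [204.9, 209.0], [320.3, 352.2], [327.3, 345.1]] [0.48  0.353 0.041]
```

Side crop: bowl centre (272,218), bowl just above the nuts. Top crop: bowl centre (240,162). Both give a tilt near 44.5° and a tip at about (0.497, 0.36, 0.055).

```bash
python3 -m creep '{"delta_pos":[[0,0,-0.014],[0,0,-0.014],[0,0,0],[0,0,0]],"spin":[0,0,0,0]}'; python3 -m creep '{"delta_pos":[[0,0,-0.005],[0,0,0],[0,0,0]],"spin":[0,0,0]}';python3 -m creep '{"delta_pos":[[0,0,-0.005],[0,0,0],[0,0,0]],"spin":[0,0,0]}'
```

```text
clock: 7.5
eef_pos: [0.3432, 0.298, 0.176]
eef_rot: [[0.001, 0.374, -0.927], [0.001, -0.927, -0.374], [-1.0, -0.0, -0.001]]
contact_force: [0.7, 0.8, -1.2]
width: 0.155
clock: 7.8
eef_pos: [0.3429, 0.2978, 0.1704]
eef_rot: [[0.0, 0.374, -0.927], [0.0, -0.927, -0.374], [-1.0, -0.0, -0.0]]
contact_force: [-0.3, -0.4, -1.3]
width: 0.152
clock: 8.1
eef_pos: [0.3426, 0.2976, 0.165]
eef_rot: [[-0.0, 0.374, -0.927], [-0.0, -0.927, -0.374], [-1.0, 0.0, 0.001]]
contact_force: [-0.0, -0.1, 0.1]
width: 0.155
```

```bash
python3 -m creep '{"delta_pos":[[0,0,-0.004],[0,0,0],[0,0,0]],"spin":[0,0,0]}';python3 -m creep '{"delta_pos":[[0,0,-0.004],[0,0,0],[0,0,0]],"spin":[0,0,0]}'
```

```text
clock: 8.4
eef_pos: [0.3427, 0.2977, 0.161]
eef_rot: [[-0.0, 0.374, -0.927], [-0.0, -0.927, -0.374], [-1.0, 0.0, 0.0]]
contact_force: [0.2, -0.2, 0.8]
width: 0.157
clock: 8.7
eef_pos: [0.3432, 0.298, 0.1573]
eef_rot: [[0.001, 0.374, -0.927], [0.001, -0.927, -0.374], [-1.0, -0.0, -0.001]]
contact_force: [1.0, 0.2, 1.2]
width: 0.156
```

```bash
python3 -m creep '{"delta_pos":[[0,0,0.005],[0,0,0.004],[0.0095,-0.001,0],[0.009,-0.001,0],[0.009,-0.001,0],[0.0095,-0.002,0],[0,0,0]],"spin":[0,0,0,0,0,0,0]}' 0 60; python3 -m creep '{"delta_pos":[[-0.001,0.0098,0],[-0.003,0.0093,0],[-0.0049,0.0085,0],[-0.0066,0.0073,0],[-0.0079,0.0058,0],[-0.009,0.004,0],[-0.0096,0.002,0],[-0.0098,0,0],[-0.0096,-0.002,0],[-0.009,-0.004,0]],"spin":[0,0,0,0,0,0,0,0,0,0]}'
python3 -m creep '{"delta_pos":[[-0.0079,-0.0058,0],[-0.0066,-0.0073,0],[-0.0049,-0.0085,0],[-0.003,-0.0093,0],[-0.001,-0.0098,0],[0.001,-0.0098,0],[0.003,-0.0093,0],[0.0049,-0.0085,0],[0.0066,-0.0073,0],[0.0079,-0.0058,0]],"spin":[0,0,0,0,0,0,0,0,0,0]}'
python3 - <<'E'
from h import *
a=optics.grab_frame('side');t=optics.grab_frame('top');save(a,'s5.png');save(t,'t5.png')
save(np.hstack([cv2.resize(a[280:400,230:400],(480,339),interpolation=cv2.INTER_CUBIC),cv2.resize(t[150:260,150:250],(308,339),interpolation=cv2.INTER_CUBIC)]),'c5.png')
E
```

```text
clock: 9.4
eef_pos: [0.3813, 0.2926, 0.1661]
eef_rot: [[0.001, 0.373, -0.928], [0.0, -0.928, -0.373], [-1.0, -0.0, -0.001]]
contact_force: [-0.0, -0.1, -1.5]
width: 0.157
clock: 10.4
eef_pos: [0.3087, 0.3333, 0.1663]
eef_rot: [[0.001, 0.374, -0.927], [0.0, -0.927, -0.374], [-1.0, -0.0, -0.001]]
contact_force: [1.1, -0.6, 0.4]
width: 0.156
clock: 11.4
eef_pos: [0.3094, 0.2509, 0.1661]
eef_rot: [[-0.002, 0.374, -0.928], [-0.001, -0.928, -0.374], [-1.0, 0.0, 0.002]]
contact_force: [-2.2, 1.7, 4.3]
width: 0.155
```

View pics/c5.png

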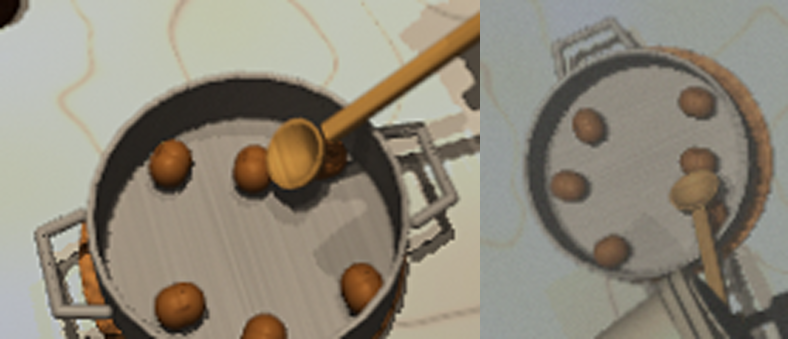

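Nuts have moved outwards; the bowl at side crop (296,155) and top crop (215,188) sits next to two nuts, and the pot is unmoved. Checking the tilt.

```bash
python3 - <<'E'
from tilt import *
it=optics.camera_info('top');s_=optics.camera_info('side')
print('bowl',tri(it,(219.8,211),s_,(334.8,334.9)),env.sense()['contact_force'])
g=env.sense()['eef_pos']+[0,0,.0187];d=np.array([.927,.375,0])
for t in(36,39,42,45,48):
  c,s=np.cos(np.radians(t)),np.sin(np.radians(t));q=lambda L,z:g+d*(L*c+z*s)+np.array([0,0,-L*s+z*c])
  print(t,[np.round(proj(k,q(.21,.005)),1).tolist() for k in(it,s_)], q(.234,0).round(3))
E
```

```text
bowl (array([0.46250423, 0.31168323, 0.03937665]), np.float64(0.007270207656823324)) [-0.90408406  0.83160146  2.36096237]
36 [[216.4, 208.9], [329.0, 328.9]] [0.485 0.322 0.047]
39 [[217.9, 211.3], [332.2, 330.6]] [0.478 0.319 0.037]
42 [[219.4, 213.8], [335.6, 332.1]] [0.471 0.316 0.028]
45 [[220.9, 216.4], [339.2, 333.4]] [0.463 0.313 0.019]
48 [[222.4, 219.2], [342.9, 334.5]] [0.455 0.31  0.011]
```

```bash
python3 -m creep '{"delta_pos":[[0.003,-0.005,-0.001],[0.006,-0.004,-0.002],[0.0078,-0.003,-0.002],[0.0096,0.002,0],[0.009,0.004,0],[0.0079,0.0058,0],[0.0066,0.0073,0],[0.0049,0.0085,0],[0.003,0.0093,0],[0.001,0.0098,0]],"spin":[0,0,0,0,0,0,0,0,0,0]}'
python3 -m creep '{"delta_pos":[[-0.001,0.0098,0],[-0.003,0.0093,0],[-0.0049,0.0085,0],[-0.0066,0.0073,0],[-0.0079,0.0058,0],[-0.009,0.004,0],[-0.0096,0.002,0],[-0.0098,0,0],[-0.0096,-0.002,0],[-0.009,-0.004,0]],"spin":[0,0,0,0,0,0,0,0,0,0]}'
python3 -m creep '{"delta_pos":[[-0.0079,-0.0058,0],[-0.0066,-0.0073,0],[-0.0049,-0.0085,0],[-0.003,-0.0093,0],[-0.001,-0.0098,0],[0.001,-0.0098,0],[0.003,-0.0093,0],[0.0049,-0.0085,0],[0.0066,-0.0073,0],[0.0079,-0.0058,0]],"spin":[0,0,0,0,0,0,0,0,0,0]}'
python3 - <<'E'
from h import *
a=optics.grab_frame('side');t=optics.grab_frame('top');save(a,'s6.png');save(t,'t6.png')
save(np.hstack([cv2.resize(a[280:400,230:400],(480,339),interpolation=cv2.INTER_CUBIC),cv2.resize(t[150:260,150:250],(308,339),interpolation=cv2.INTER_CUBIC)]),'c6.png')
E
```

```text
clock: 12.5
eef_pos: [0.3681, 0.2875, 0.1609]
eef_rot: [[-0.001, 0.374, -0.927], [-0.0, -0.927, -0.374], [-1.0, 0.0, 0.001]]
contact_force: [-1.1, 0.2, 0.6]
width: 0.155
clock: 13.5
eef_pos: [0.2968, 0.3271, 0.1612]
eef_rot: [[-0.0, 0.374, -0.927], [-0.0, -0.927, -0.374], [-1.0, 0.0, 0.0]]
contact_force: [0.5, -0.3, -0.0]
width: 0.157
clock: 14.5
eef_pos: [0.2986, 0.2454, 0.1612]
eef_rot: [[0.0, 0.374, -0.928], [0.0, -0.928, -0.374], [-1.0, -0.0, -0.0]]
contact_force: [0.3, -0.0, -1.3]
width: 0.154
```

View pics/c6.png

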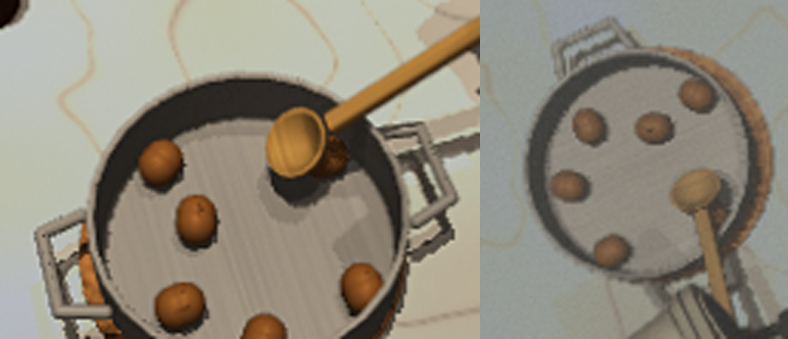

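```bash
cat > t2.py <<'E'
from tilt import *
import sys
it=optics.camera_info('top');s_=optics.camera_info('side')
a=list(map(float,sys.argv[1:5]))
print('bowl',tri(it,a[:2],s_,a[2:]))
s=env.sense();g=s['eef_pos']+[0,0,.0187];y=s['eef_rot'][:,1];d=np.array([-y[1],y[0],0])
for t in range(24,48,3):
  c,sn=np.cos(np.radians(t)),np.sin(np.radians(t));q=lambda L,z:g+d*(L*c+z*sn)+np.array([0,0,-L*sn+z*c])
  print(t,[np.round(proj(k,q(.21,.005)),1).tolist() for k in(it,s_)],'tip', q(.234,0).round(3))
E
python3 t2.py 219.8 211 334.8 330.3
```

```text
bowl (array([0.46224847, 0.30908935, 0.05176925]), np.float64(0.005817069952024506))
24 [[213.2, 204.5], [324.2, 319.6]] tip [0.497 0.325 0.085]
27 [[214.5, 206.4], [326.5, 322.0]] tip [0.493 0.323 0.074]
30 [[215.9, 208.4], [329.0, 324.2]] tip [0.487 0.321 0.063]
33 [[217.3, 210.5], [331.8, 326.3]] tip [0.481 0.319 0.053]
36 [[218.8, 212.8], [334.8, 328.1]] tip [0.475 0.316 0.042]
39 [[220.2, 215.2], [337.9, 329.8]] tip [0.468 0.313 0.033]
42 [[221.7, 217.7], [341.3, 331.3]] tip [0.46  0.31  0.023]
45 [[223.2, 220.3], [344.8, 332.6]] tip [0.453 0.307 0.015]
```

The bowl has crept up: tilt is now about 37°, tip z about 0.040. The handle probably rubbed on the near rim. I'll let the spoon droop again in a light grip over the pot's centre, then hold it firmly.

```bash
python3 -m creep '{"delta_pos":[[0,0,0.02],[0,0,0.02],[0.013,0.014,0],[0.013,0.014,0],[0.013,0.014,0],[0.012,0.013,0],[0,0,0],[0,0,-0.01],[0,0,-0.01],[0,0,0]],"spin":[0,0,0,0,0,0,0,0,0,0]}'; python3 -m creep '{"delta_pos":[[0,0,0],[0,0,0],[0,0,0],[0,0,0],[0,0,0],[0,0,0],[0,0,0]],"spin":[0,0,0,0,0,0,0]}' 0 3;python3 - <<'E'
from h import *
a=optics.grab_frame('side');t=optics.grab_frame('top');save(a,'s7.png');save(t,'t7.png')
save(np.hstack([cv2.resize(a[280:400,230:400],(480,339),interpolation=cv2.INTER_CUBIC),cv2.resize(t[150:260,150:250],(308,339),interpolation=cv2.INTER_CUBIC)]),'c7.png')
E
```

```text
clock: 15.6
eef_pos: [0.3472, 0.2995, 0.1794]
eef_rot: [[-0.003, 0.374, -0.927], [-0.002, -0.927, -0.374], [-1.0, 0.001, 0.004]]
contact_force: [-0.2, 0.2, 0.6]
width: 0.153
clock: 16.3
eef_pos: [0.3489, 0.3011, 0.1813]
eef_rot: [[0.0, 0.374, -0.927], [0.0, -0.927, -0.374], [-1.0, -0.0, -0.0]]
contact_force: [-0.3, -0.4, -0.4]
width: 0.162
```

View pics/c7.png

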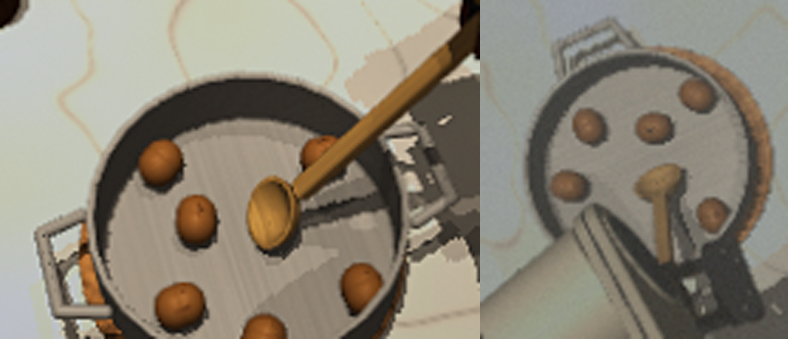

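```bash
cat > nuts.py <<'E'
from h import *
import sys
st=np.array([[.532,.328],[.53,.391],[.498,.419],[.484,.318],[.443,.401],[.439,.347]])
t=cv2.imread(sys.argv[1]);it=optics.camera_info('top')
m=cv2.inRange(cv2.cvtColor(t,cv2.COLOR_BGR2HSV),(0,90,40),(20,255,255));z=np.zeros_like(m);z[165:240,160:245]=m[165:240,160:245]
n,l,s,c=cv2.connectedComponentsWithStats(z)
for i in range(1,n):
    if 25<s[i][4]<150:
        p=onz(it,*c[i],.026)[:2];d=np.hypot(*(st-p).T);print(s[i][4],p.round(3),'rel',(p-[.486,.355]).round(3),'to starts mm',(d*1000).round())
E
python3 nuts.py pics/t7.png
```

```text
68 [0.556 0.317] rel [ 0.07  -0.038] to starts mm [ 26.  78. 117.  72. 140. 120.]
68 [0.527 0.42 ] rel [0.041 0.065] to starts mm [ 92.  29.  29. 111.  86. 114.]
67 [0.525 0.357] rel [0.039 0.002] to starts mm [30. 34. 68. 57. 93. 87.]
66 [0.471 0.437] rel [-0.015  0.082] to starts mm [125.  75.  32. 120.  46.  96.]
70 [0.444 0.3  ] rel [-0.042 -0.055] to starts mm [ 93. 125. 131.  44. 101.  47.]
```

```bash
python3 -m creep '{"delta_pos":[[0,0,0],[0,0,0],[0,0,0.007],[0.005,-0.0087,0],[0.005,-0.0087,0],[0.005,-0.0088,0],[0.005,-0.0088,0],[0,0,0]],"spin":[0,0,0,0,0,0,0,0]}' 0 60
python3 -m creep '{"delta_pos":[[0.0068,0.0049,0],[0.0056,0.0062,0],[0.0042,0.0072,0],[0.0025,0.0079,0],[0.0009,0.0083,0],[-0.0009,0.0083,0],[-0.0025,0.0079,0],[-0.0042,0.0072,0],[-0.0056,0.0062,0],[-0.0068,0.0049,0]],"spin":[0,0,0,0,0,0,0,0,0,0]}'
python3 -m creep '{"delta_pos":[[-0.0076,0.0034,0],[-0.0082,0.0017,0],[-0.0084,0,0],[-0.0082,-0.0017,0],[-0.0076,-0.0034,0],[-0.0068,-0.0049,0],[-0.0056,-0.0062,0],[-0.0042,-0.0072,0],[-0.0025,-0.0079,0],[-0.0009,-0.0083,0]],"spin":[0,0,0,0,0,0,0,0,0,0]}'
python3 -m creep '{"delta_pos":[[0.0009,-0.0083,0],[0.0025,-0.0079,0],[0.0042,-0.0072,0],[0.0056,-0.0062,0],[0.0068,-0.0049,0],[0.0076,-0.0034,0],[0.0082,-0.0017,0],[0.0084,0,0],[0.0082,0.0017,0],[0.0076,0.0034,0]],"spin":[0,0,0,0,0,0,0,0,0,0]}'
cat > bowl.py <<'E'
from h import *
import sys
n=sys.argv[1]
a=optics.grab_frame('side');t=optics.grab_frame('top');save(a,'s%s.png'%n);save(t,'t%s.png'%n)
a=a[:,:,::-1].copy();t=t[:,:,::-1].copy()
for im,(x0,y0,x1,y1),k in((t,(160,165,245,240),3),(a,(262,295,376,400),5)):
    m=cv2.inRange(cv2.cvtColor(im,cv2.COLOR_BGR2HSV),(13,70,60),(30,255,255));z=np.zeros_like(m);z[y0:y1,x0:x1]=m[y0:y1,x0:x1]
    z=cv2.morphologyEx(z,cv2.MORPH_OPEN,cv2.getStructuringElement(cv2.MORPH_ELLIPSE,(2*k+1,2*k+1)))
    q,l,s,c=cv2.connectedComponentsWithStats(z)
    print([(s[i].tolist(),c[i].round(1).tolist()) for i in range(1,q)])
E
python3 bowl.py 8
```

```text
clock: 17.2
eef_pos: [0.3694, 0.2647, 0.1881]
eef_rot: [[-0.0, 0.372, -0.928], [-0.0, -0.928, -0.372], [-1.0, 0.0, 0.0]]
contact_force: [0.5, -0.9, 0.1]
width: 0.158
clock: 18.2
eef_pos: [0.3681, 0.3355, 0.1882]
eef_rot: [[-0.0, 0.374, -0.927], [-0.0, -0.927, -0.374], [-1.0, 0.0, 0.0]]
contact_force: [-0.6, -0.2, -0.6]
width: 0.155
clock: 19.2
eef_pos: [0.3086, 0.2997, 0.1882]
eef_rot: [[0.0, 0.374, -0.927], [-0.0, -0.927, -0.374], [-1.0, 0.0, -0.0]]
contact_force: [0.3, 0.2, -0.6]
width: 0.156
clock: 20.2
eef_pos: [0.3685, 0.2651, 0.1874]
eef_rot: [[-0.003, 0.373, -0.928], [-0.002, -0.928, -0.373], [-1.0, 0.001, 0.003]]
contact_force: [-0.5, -0.5, -1.0]
width: 0.156
[([216, 177, 8, 9, 49], [219.4, 181.0]), ([212, 196, 15, 13, 127], [219.3, 201.6])]
[([310, 326, 18, 23, 297], [317.8, 336.9]), ([280, 329, 14, 14, 149], [286.6, 335.6]), ([277, 350, 14, 15, 167], [283.8, 356.9]), ([351, 373, 14, 15, 159], [357.5, 380.0]), ([285, 380, 17, 15, 193], [293.3, 386.6]), ([317, 391, 14, 9, 96], [323.2, 395.9])]
```

```bash
sed -i 's/range(24,48,3)/range(30,60,3)/' t2.py; python3 t2.py 219.3 201.6 317.8 336.9; python3 nuts.py pics/t8.png
```

```text
bowl (array([0.49263429, 0.3152001 , 0.0312223 ]), np.float64(0.001971830231765774))
30 [[207.0, 181.9], [289.6, 322.4]] tip [0.557 0.342 0.089]
33 [[208.4, 184.2], [292.8, 324.5]] tip [0.551 0.339 0.079]
36 [[209.9, 186.6], [296.2, 326.5]] tip [0.545 0.337 0.069]
39 [[211.5, 189.2], [299.8, 328.2]] tip [0.538 0.334 0.059]
42 [[213.0, 191.8], [303.5, 329.8]] tip [0.531 0.331 0.05 ]
45 [[214.5, 194.6], [307.4, 331.1]] tip [0.523 0.328 0.041]
48 [[216.1, 197.5], [311.5, 332.3]] tip [0.515 0.325 0.033]
51 [[217.6, 200.4], [315.7, 333.3]] tip [0.506 0.321 0.025]
54 [[219.2, 203.5], [320.0, 334.2]] tip [0.497 0.317 0.017]
57 [[220.8, 206.6], [324.4, 334.8]] tip [0.487 0.314 0.01 ]
71 [0.556 0.317] rel [ 0.07  -0.038] to starts mm [ 26.  78. 117.  72. 140. 120.]
64 [0.553 0.362] rel [0.067 0.007] to starts mm [ 40.  36.  79.  82. 116. 115.]
69 [0.527 0.42 ] rel [0.041 0.065] to starts mm [ 92.  29.  29. 111.  86. 114.]
63 [0.472 0.437] rel [-0.014  0.082] to starts mm [125.  74.  32. 120.  46.  96.]
39 [0.461 0.287] rel [-0.025 -0.068] to starts mm [ 82. 125. 137.  38. 116.  64.]
```

```bash
python3 -m creep '{"delta_pos":[[0.0068,0.0049,0],[0.0056,0.0062,0],[0.0042,0.0072,0],[0.0025,0.0079,0],[0.0009,0.0083,0],[-0.0009,0.0083,0],[-0.0025,0.0079,0],[-0.0042,0.0072,0],[-0.0056,0.0062,0],[-0.0068,0.0049,0]],"spin":[0,0,0,0,0,0,0,0,0,0]}'
python3 -m creep '{"delta_pos":[[-0.0076,0.0034,0],[-0.0082,0.0017,0],[-0.0084,0,0],[-0.0082,-0.0017,0],[-0.0076,-0.0034,0],[-0.0068,-0.0049,0],[-0.0056,-0.0062,0],[-0.0042,-0.0072,0],[-0.0025,-0.0079,0],[-0.0009,-0.0083,0]],"spin":[0,0,0,0,0,0,0,0,0,0]}'
python3 -m creep '{"delta_pos":[[0.0009,-0.0083,0],[0.0025,-0.0079,0],[0.0042,-0.0072,0],[0.0056,-0.0062,0],[0.0068,-0.0049,0],[0.0076,-0.0034,0],[0.0082,-0.0017,0],[0.0084,0,0],[0.0082,0.0017,0],[0.0076,0.0034,0]],"spin":[0,0,0,0,0,0,0,0,0,0]}'
python3 -m creep '{"delta_pos":[[0.0068,0.0049,0],[0.0056,0.0062,0],[0.0042,0.0072,0],[0.0025,0.0079,0],[0.0009,0.0083,0],[-0.0009,0.0083,0],[-0.0025,0.0079,0],[-0.0042,0.0072,0],[-0.0056,0.0062,0],[-0.0068,0.0049,0]],"spin":[0,0,0,0,0,0,0,0,0,0]}'
python3 -m creep '{"delta_pos":[[-0.0076,0.0034,0],[-0.0082,0.0017,0],[-0.0084,0,0],[-0.0082,-0.0017,0],[-0.0076,-0.0034,0],[-0.0068,-0.0049,0],[-0.0056,-0.0062,0],[-0.0042,-0.0072,0],[-0.0025,-0.0079,0],[-0.0009,-0.0083,0]],"spin":[0,0,0,0,0,0,0,0,0,0]}'
python3 bowl.py 9; python3 nuts.py pics/t9.png
```

```text
clock: 21.3
eef_pos: [0.3681, 0.3355, 0.1882]
eef_rot: [[-0.0, 0.374, -0.927], [-0.0, -0.927, -0.374], [-1.0, 0.0, 0.0]]
contact_force: [-0.1, -0.6, -0.4]
width: 0.153
clock: 22.3
eef_pos: [0.3086, 0.2997, 0.1882]
eef_rot: [[0.0, 0.374, -0.927], [0.0, -0.927, -0.374], [-1.0, 0.0, -0.0]]
contact_force: [-0.3, -0.1, -0.6]
width: 0.155
clock: 23.3
eef_pos: [0.3687, 0.2653, 0.1876]
eef_rot: [[-0.002, 0.373, -0.928], [-0.002, -0.928, -0.373], [-1.0, 0.001, 0.003]]
contact_force: [0.6, 0.7, -0.4]
width: 0.155
clock: 24.3
eef_pos: [0.3681, 0.3355, 0.1882]
eef_rot: [[-0.0, 0.374, -0.927], [-0.0, -0.927, -0.374], [-1.0, 0.0, 0.0]]
contact_force: [0.6, -0.3, -0.7]
width: 0.154
clock: 25.3
eef_pos: [0.3086, 0.2997, 0.1882]
eef_rot: [[0.0, 0.374, -0.927], [-0.0, -0.927, -0.374], [-1.0, 0.0, -0.0]]
contact_force: [-0.3, 0.3, -0.8]
width: 0.156
[([224, 211, 9, 7, 47], [228.0, 214.0]), ([200, 216, 15, 13, 133], [207.1, 221.9])]
[([330, 322, 13, 15, 145], [336.0, 329.0]), ([280, 329, 14, 14, 149], [286.7, 335.6]), ([336, 344, 20, 25, 345], [344.9, 356.2]), ([277, 350, 15, 16, 189], [284.0, 357.5]), ([351, 373, 14, 15, 155], [357.5, 379.8]), ([285, 380, 13, 13, 122], [290.9, 385.9]), ([317, 391, 13, 9, 93], [323.0, 395.8])]
67 [0.556 0.318] rel [ 0.07  -0.037] to starts mm [ 26.  78. 117.  72. 140. 120.]
63 [0.552 0.362] rel [0.066 0.007] to starts mm [ 40.  37.  79.  82. 116. 114.]
70 [0.527 0.42 ] rel [0.041 0.065] to starts mm [ 92.  29.  29. 110.  86. 114.]
66 [0.471 0.436] rel [-0.015  0.081] to starts mm [124.  74.  32. 119.  45.  95.]
67 [0.462 0.291] rel [-0.024 -0.064] to starts mm [ 80. 121. 133.  35. 112.  61.]
73 [0.41  0.395] rel [-0.076  0.04 ] to starts mm [139. 120.  91. 106.  34.  56.]
```

Nuts: all six are in the pot and each has moved at least 26 mm. Lifting out and moving over to the rest.

```bash
python3 t2.py 207.1 221.9 344.9 356.2 | grep -E 'bowl|^5'; python3 -m creep '{"delta_pos":[[0,0,0.02],[0,0,0.025],[0,0,0.025],[0,0,0.025],[0,0,0.025],[0,0,0]],"spin":[0,0,0,0,0,0]}'; python3 -m creep '{"delta_pos":[[0.0172,-0.0315,0],[0.0172,-0.0315,0],[0.0172,-0.0315,0],[0.0172,-0.0315,0],[0.0172,-0.0315,0],[0.0172,-0.0315,0],[0.0172,-0.0315,0],[0.0172,-0.0315,0],[0.0172,-0.0315,0],[0.0172,-0.0315,0]],"spin":[0,0,0,0,0,0,0,0,0,0]}'; python3 -m creep '{"delta_pos":[[0,0,0],[0,0,0]],"spin":[0,0]}'; python3 - <<'E'
from h import *
i=optics.camera_info('wrist');w=optics.grab_frame('wrist');a=optics.grab_frame('side');t=optics.grab_frame('top');save(a,'s10.png');save(t,'t10.png');save(w,'w10.png')
save(np.vstack([w[:300],np.hstack([cv2.resize(a[120:260,220:400],(360,280)),cv2.resize(t[120:240,270:390],(280,280))])]),'c10.png')
print('dish',proj(i,(.5995,.034,.015)),'saddle',proj(i,(.4525,-.026,.026)))
E
```

```text
bowl (array([0.43597704, 0.34969676, 0.02912158]), np.float64(0.00014580624930968467))
51 [[205.5, 221.9], [345.9, 351.9]] tip [0.445 0.354 0.025]
54 [[207.1, 224.9], [350.1, 352.6]] tip [0.436 0.351 0.018]
57 [[208.8, 227.9], [354.4, 353.1]] tip [0.427 0.347 0.011]
clock: 26.0
eef_pos: [0.3105, 0.3019, 0.3113]
eef_rot: [[0.005, 0.374, -0.928], [0.005, -0.928, -0.374], [-1.0, -0.002, -0.006]]
contact_force: [-0.3, 0.3, -1.2]
width: 0.154
clock: 27.0
eef_pos: [0.481, -0.0161, 0.3069]
eef_rot: [[-0.001, 0.374, -0.928], [0.0, -0.928, -0.374], [-1.0, -0.001, 0.001]]
contact_force: [0.5, 0.6, -0.6]
width: 0.153
clock: 27.2
eef_pos: [0.4803, -0.0149, 0.3069]
eef_rot: [[-0.002, 0.372, -0.928], [0.0, -0.928, -0.372], [-1.0, -0.001, 0.002]]
contact_force: [-0.0, 0.1, -1.6]
width: 0.155
dish (np.float64(317.92583564723), np.float64(71.55345418460277)) saddle (np.float64(318.5068845025725), np.float64(188.93610020147293))
```

View pics/c10.png

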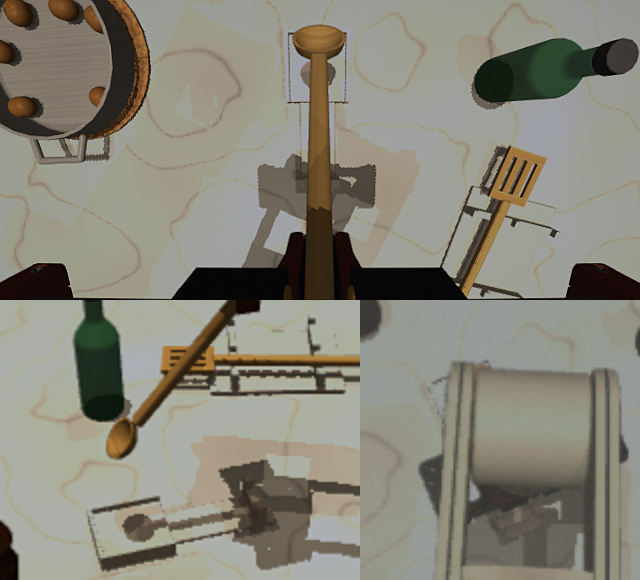

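Wrist: dish spans cols 288–347 and rows 33–103 (centre ≈(317,68), predicted (318,71)). The spoon lies along column 317, over the rest's axis. Lowering, then flattening it by following the arc in a light grip.

```bash
python3 -m creep '{"delta_pos":[[0,0,-0.02],[0,0,-0.025],[0,0,-0.025],[0,0,-0.025],[0,0,-0.012],[0,0,-0.008],[0,0,0],[0,0,0]],"spin":[0,0,0,0,0,0,0,0]}'; python3 -m creep '{"delta_pos":[[0,0,0],[0,0,0],[0,0,0],[-0.01,-0.004,-0.013],[-0.01,-0.004,-0.014],[-0.0097,-0.004,-0.014],[-0.0065,-0.0026,-0.011],[-0.0065,-0.0026,-0.011],[-0.0065,-0.0027,-0.011],[0,0,0]],"spin":[0,0,0,0,0,0,0,0,0,0]}' 0 3; python3 - <<'E'
from h import *
save(optics.grab_frame('side'),'s11.png')
im=cv2.imread('pics/s11.png');m=cv2.inRange(cv2.cvtColor(im,cv2.COLOR_BGR2HSV),(13,70,60),(30,255,255));m[:165]=0;m[:,:230]=0;m[270:]=0;m[:,400:]=0
n,l,s,c=cv2.connectedComponentsWithStats(m);print([(s[i].tolist(),c[i].round(1).tolist()) for i in range(1,n) if s[i][4]>20])
k=optics.camera_info('side');print('dish',proj(k,(.5995,.034,.02)),'dish end',proj(k,(.641,.051,.02)),'saddle',proj(k,(.4525,-.026,.03)))
ys,xs=np.nonzero(l==max(range(1,n),key=lambda i:s[i][4]))
for x in range(xs.min(),xs.max(),8):print(x,ys[xs==x].min(),ys[xs==x].max(),end=' | ')
E
```

```text
clock: 28.15
eef_pos: [0.4813, -0.0143, 0.1939]
eef_rot: [[0.001, 0.374, -0.927], [-0.0, -0.927, -0.374], [-1.0, 0.0, -0.001]]
contact_force: [-0.7, 0.5, -0.3]
width: 0.154
clock: 29.15
eef_pos: [0.4301, -0.0345, 0.1183]
eef_rot: [[-0.003, 0.373, -0.928], [0.0, -0.928, -0.373], [-1.0, -0.001, 0.002]]
contact_force: [-0.6, -0.0, -0.9]
width: 0.159
[([277, 185, 75, 53, 596], [306.4, 215.5]), ([304, 216, 53, 19, 310], [334.4, 226.1]), ([270, 242, 36, 13, 150], [288.2, 248.4])]
dish (np.float64(286.4517548791284), np.float64(231.24674452293985)) dish end (np.float64(268.0594471882908), np.float64(235.08237339033292)) saddle (np.float64(349.8371062183058), np.float64(215.20894239626992))
277 229 234 | 285 220 236 | 293 221 229 | 301 216 233 | 309 211 216 | 317 206 211 | 325 201 206 | 333 196 201 | 341 191 196 | 349 186 191 |
```

```bash
python3 -m creep '{"delta_pos":[[-0.0047,-0.0019,-0.012],[-0.0046,-0.0019,-0.012],[-0.0046,-0.0018,-0.012],[-0.0031,-0.0012,-0.012],[-0.0031,-0.0012,-0.012],[-0.0031,-0.0013,-0.012],[-0.0014,-0.0006,-0.012],[-0.0014,-0.0005,-0.01],[0,0,0],[0,0,0]],"spin":[0,0,0,0,0,0,0,0,0,0]}'; python3 - <<'E'
from h import *
save(optics.grab_frame('side'),'s12.png')
im=cv2.imread('pics/s12.png');m=cv2.inRange(cv2.cvtColor(im,cv2.COLOR_BGR2HSV),(13,70,60),(30,255,255));m[:165]=0;m[:,:230]=0;m[270:]=0;m[:,400:]=0
n,l,s,c=cv2.connectedComponentsWithStats(m)
ys,xs=np.nonzero(l==max(range(1,n),key=lambda i:s[i][4]))
for x in range(xs.min(),xs.max(),8):print(x,ys[xs==x].min(),ys[xs==x].max(),end=' | ')
k=optics.camera_info('side')
print([np.round(proj(k,(.5995-.927*b,.034-.374*b,.03))) for b in(-.024,0,.1,.15,.2)])
E
```

```text
clock: 30.2
eef_pos: [0.406, -0.0448, 0.0254]
eef_rot: [[0.0, 0.374, -0.927], [-0.0, -0.927, -0.374], [-1.0, 0.0, -0.0]]
contact_force: [-0.2, -0.6, -0.2]
width: 0.162
276 228 232 | 284 222 236 | 292 223 234 | 300 223 227 | 308 221 225 | 316 219 223 | 324 217 221 | 332 215 219 | 340 213 217 | 348 211 215 | 356 209 213 | [array([276., 230.]), array([286., 228.]), array([327., 220.]), array([346., 216.]), array([366., 212.])]
```

```bash
python3 -m creep '{"delta_pos":[[0,0,-0.005],[0,0,-0.004],[0,0,0],[0,0,0]],"spin":[0,0,0,0]}'; python3 -m creep '{"delta_pos":[[0,0,0],[0,0,0],[0,0,0],[0,0,0],[0,0,0.015],[0,0,0.03],[0,0,0.04],[0,0,0.04],[0,0,0.04],[0,0,0]],"spin":[0,0,0,0,0,0,0,0,0,0]}' 40;python3 -m creep '{"delta_pos":[[-0.03,-0.03,0],[-0.02,-0.04,0],[0,-0.04,0],[0,-0.04,0],[0,0,0],[0,0,0]],"spin":[0,0,0,0,0,0]}'; python3 - <<'E'
from h import *
a=optics.grab_frame('side');t=optics.grab_frame('top');w=optics.grab_frame('wrist');save(a,'s13.png');save(t,'t13.png');save(w,'w13.png')
save(np.vstack([np.hstack([cv2.resize(a[170:270,230:390],(480,300)),cv2.resize(t[130:230,290:390],(300,300))]),np.hstack([cv2.resize(w,(400,250)),cv2.resize(t,(400,250))])[:,:780]]),'c13.png')
E
```

```text
clock: 30.65
eef_pos: [0.4057, -0.0448, 0.0161]
eef_rot: [[0.0, 0.374, -0.927], [0.0, -0.927, -0.374], [-1.0, 0.0, -0.0]]
contact_force: [0.8, 0.3, -0.8]
width: 0.157
clock: 31.65
eef_pos: [0.4087, -0.0452, 0.1856]
eef_rot: [[0.009, 0.374, -0.927], [-0.001, -0.927, -0.374], [-1.0, 0.005, -0.008]]
contact_force: [0.4, 0.1, 0.1]
width: 0.398
clock: 32.25
eef_pos: [0.3548, -0.195, 0.1803]
eef_rot: [[-0.002, 0.372, -0.928], [0.001, -0.928, -0.372], [-1.0, -0.002, 0.001]]
contact_force: [-0.4, 0.1, -0.5]
width: 0.4
```

View pics/c13.png

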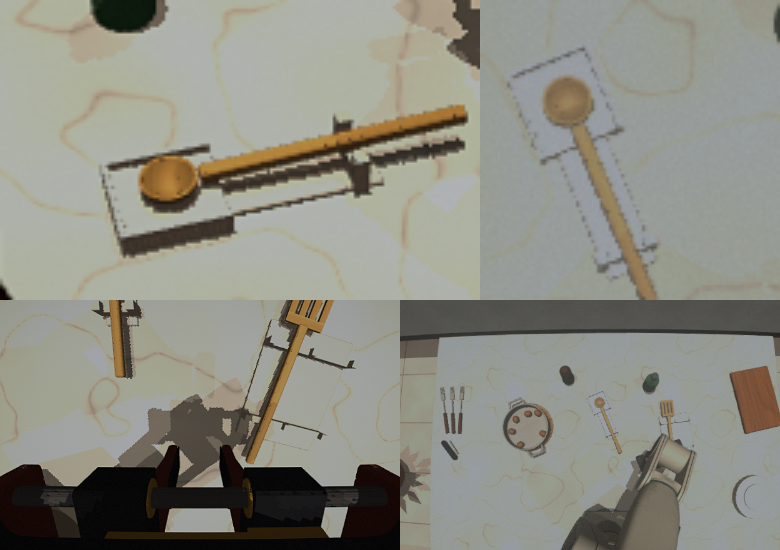

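Bowl is centred in the dish, face up (top crop (568,100)), handle between the horns, fingers clear; pot, bottle, mill and turner look unmoved. Last numeric check, then handing in.

```bash
python3 - <<'E'
from h import *
it=optics.camera_info('top');k=optics.camera_info('side')
print('bowl',tri(it,(290+88/3,130+100/3),k,(230+168/3,170+178/3)),onz(it,290+88/3,130+100/3,.03))
E
python3 nuts.py pics/t13.png; python3 -c "
from workcell import env;print(env.hand_in(), env.sense()['clock'])"
```

```text
bowl (array([0.60253418, 0.03004927, 0.02249462]), np.float64(0.002873108806806388)) [0.60269235 0.03002072 0.03      ]
68 [0.556 0.318] rel [ 0.07  -0.037] to starts mm [ 26.  78. 117.  72. 140. 121.]
62 [0.553 0.362] rel [0.067 0.007] to starts mm [ 40.  37.  79.  82. 116. 115.]
68 [0.527 0.42 ] rel [0.041 0.065] to starts mm [ 92.  29.  29. 111.  86. 114.]
64 [0.471 0.437] rel [-0.015  0.082] to starts mm [125.  74.  32. 119.  45.  95.]
66 [0.462 0.291] rel [-0.024 -0.064] to starts mm [ 80. 121. 133.  35. 112.  61.]
67 [0.41  0.395] rel [-0.076  0.04 ] to starts mm [139. 120.  91. 106.  33.  56.]
the job is handed in; nothing more can be done
the job is handed in; nothing more can be done
```

I stirred the nuts and laid the spoon on the rest, then handed the job in at about 32 s. No verdict is reported.

**Stirring:** I gripped the spoon near its rear end with 3 N so the bowl hung down, then gripped it hard and stirred anticlockwise.
- **First 1⅔ turns, about 47 mm from the pot's centre:** the check after these failed. The tilt had fallen from about 44° to 37° and the tip had ridden up to about 34 mm in the pot's frame, above the 32 mm limit. The handle had probably rubbed on the rim.
- **Next 2⅔ turns, at 40 mm:** I let the spoon droop again and regripped it at about 52°. The two checks here put the tip about 15 mm above the pot's underside (limit 32 mm).

**Last checks:**
- **Nuts:** all six are in the pot, each at least 26 mm from where any nut started.
- **Spoon:** the bowl is about 5 mm from the dish centre, face up, with the handle between the saddle's horns. The gripper is clear.
- **Other items:** in the last pictures the pot, rest, turner, bottle and mill look unmoved. I judged those by eye and did not measure them again.

**Disagreements:** reading the bowl's tip directly from the two views disagreed by 10–15 mm, so I used the bowl's centre and a light touch on the pot floor instead. I could not tell which pot handle is +x, so I turned far enough for the order of steps to hold either way.

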